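# Park and bolt the rolling pin

### The arm

A 7-joint arm with a two-finger parallel gripper is mounted at the origin on the work surface. World frame = base frame: x ahead of the robot, y to its left, z up, the work surface at z = 0. Lengths are in m, angles in rad, forces in N, time in s.
With the tool pointing down it reaches from about 0.4 to 0.85 m from the base axis. Payload 10.4 kg.
Tool frame: the origin (TCP) lies at the very end of the fingers, on their centre line; the grasp point (between the pads) lies 19 mm behind it; x points along the fingers, z is the direction in which the jaws open and shut, and the axes are right-handed (so a half turn about x gives the same grasp; the last joint's range is limited). The gripper opens to 85 mm and grips with 20 to 120 N. Pads are 22 mm wide; open, the fingers measure 114 mm over their backs; the gripper's body (76 mm by 85 mm) begins 54 mm behind the grasp point. The pads swing forward as they close: fully open they stand 13 mm farther back than shut.
Start: joints at [1.151, 0.332, -0.065, 1.46, 0.022, 1.35, -0.088], TCP at [0.242, -0.576, 0.231] pointing down, gripper open.
Joint ranges: [-2.6, 2.6], [-0.5, 2.12], [-1.47, 1.34], [0.16, 2.42], [-1.27, 4.41], [0.06, 2.06], [-2.6, 2.6]. Speed limits (rad/s): [2.22, 2.22, 2.79, 2.79, 3.14, 3.14, 3.14].

### API

Orientations are given as a unit quaternion [x, y, z, w].
In Python, from workcell import get_obs, camera, camera_info, hand_in gives the robot as it stands.
- The arm moves only by the tool move_arm, never from a script. Its argument "motion" is text: rows parted by semicolons, each of 4 numbers parted by spaces: the shift along the world's x, y, z in m, then the turn about the world's z in rad. In form: tx ty tz spin; .... A call has 1 to 10 rows; each row is the pose to reach, as a shift and turn from the pose commanded when the call began; what a row does not reach only later rows make up. A row lasts 1/8 s, in which the tool goes at most 62.5 mm and 10.7 degrees, less where a joint would pass 70% of its speed; a pose out of reach is approached as far as the arm can. A call with a gripper value outside its range is refused whole. "grip" is the opening, from 0 (shut) to 1 (fully open), set as the call begins (left out, the last holds). The fingers move at their own pace and stop on an object; "force" is the grip in N (left out, the last holds). Time passes only in rows, so rows that repeat a pose let the fingers close. It gives the time, the measured TCP pose, the force and the opening at its end, in the units of the state.
- get_obs(): the state, without advancing time (a new reading comes with each control period).
- camera(name): name is "scene" or "top"; returns (picture, depth): 384x512x3 uint8, red, green, blue; 384x512 float32, m along the optical axis (not along the pixel's ray), 0 where there is no reading.
- camera_info(name): a dict with "camera_matrix" (3x3 intrinsics, pixels), "k1" (the pictures are not rectified: a ray, as slopes to the right and down, at radius r is drawn at 1 + k1 r^2 times it, then the intrinsics apply), "eye" and "attitude" of the camera in the world. Camera axes: x right, y up, looking along -z (the intrinsics and any distortion apply to the point x, -y, -z); pixel columns grow to the right and rows downward; lengths in m; the calibration is good to about 2 mm. A picture is of the moment at which its call begins. camera_info takes no time and is no camera call.
- hand_in(): hands the job in, once; it reports no verdict.
The state is a dict: "clock": time; "joint_pos": joint angles; "joint_velocities": joint speeds; "tau": joint torques, N m; "position": TCP position; "ee_rot": TCP orientation; "ft_force": force on the tool from outside, world axes, zero at the start; "torque": the same for the moment, N m; "grip_width": opening from 0.0 (shut) to 1.0 (fully open).
Only numpy, scipy, OpenCV 4.12 (cv2) and the standard library are available. Lean on these libraries where they do the work, as an engineer would, in place of code of your own. Each camera call takes 0.05 s, during which the arm holds its last target.

### The job

The trolley is about to be wheeled away: with the fingertips, roll the dark wooden rolling pin across the tray, without lifting it or squeezing it hard, until it rests along the red line with its middle over the red band and its ends within the band's ends. Only then push the bolt's black knob fully home so that the pin cannot roll back. Leave the dabbas and the other things where they are.

Things in the scene. Friction and masses are not known exactly. Their poses are not given: they have to be found in the camera images.
- tray: Fixed pale wooden tray, 295 (x) by 460 mm (y), flat floor 18 mm above the trolley top. Origin on the trolley top, mid-lane; x points from the pin's start to the red line (away from the robot), y left, z up. Rims 12 mm above the floor at y = -234, 214 mm; far fence 16 mm high, face at x = 115 mm, 40 mm past the line, so it does not stop the pin on it. Dabbas (63 mm wide, 62 high) at y = 168 mm.
- line (a point): Middle of the red line, on the tray's floor: a flat painted red band 20 mm wide (tray x) and 250 mm long (tray y), too thin to feel. It lies at x = 75, y = 0 mm in the tray's frame, and its axes are those of the tray. The pin on it hides its middle, but the ends of the band stay in sight.
- pin: Loose straight rolling pin of dark wood, 40 mm thick, 180 mm long, about 0.17 kg, a pale ring near each end. Origin at its centre, 20 mm above the tray's floor; its y axis runs along the pin, x and z turn as it rolls. It starts 150 to 185 mm short of the line (on the robot's side), up to 0.07 rad askew. Pushed from behind it rolls, and rolls on a few mm after a slow push, 1 to 2 cm after a brisk one.
- bolt (a joint): Travel of the brass sliding bolt (m): 0 drawn back, 0.070 fully home at its stop; starts at 0 to 0.008. It slides along tray +y (leftwards) at tray x = 29 mm, 46 mm on the robot's side of the line's middle, with about 1.5 N of friction, and stays where left. Drawn back, its tip is at tray y = -125 mm, right of the pin's end; home, at -55 mm, behind the parked pin.
- bolt_knob (a point): Centre of the top of the bolt's upright round black knob, 16 mm in diameter, top 50 mm above the tray's floor. It rises 34 mm above the brass bar (12 mm wide, top 16 mm above the floor), which runs 20 mm to the right of it (tray -y) and 60 mm to the left. In the tray's frame it stands at x = 29 mm, y = -185 mm plus the bolt's travel.
There are look-alikes about, which are no part of the job. Of the things like the pin, leave any that is purple or yellow; of the rest the larger one is meant.

How it is judged:
By the outcome, as a careful person would: the job done as asked, in the order asked, and still so for the second after the job is handed in, with the robot touching nothing.
It also fails if it takes over 59 s, if anything falls off the work surface, if the arm or the gripper's body presses on something with over 40 N, if the wrist force passes 120 N, or if a joint passes its speed limit or range.

## Working session

There is one attempt and no reset: what is moved stays moved. The work goes in short steps, Python scripts to look and compute and a tool call to move; the robot and the scene stay as the last step left them, time stands still between calls to the robot, and variables do not carry over. Pictures are saved under pics/ and viewed, and the job is handed in when it is done.

Besides the shell and the picture viewer there is one more tool, called after ">>>" by a JSON object that holds its "method" and its "body", one argument or row to a line. move_arm: Moves the arm, as the interface text tells. Its arguments: {"type":"object","properties":{"motion":{"type":"string"},"grip":{"type":"number"},"force":{"type":"number"}},"required":["motion"]}

```bash
mkdir -p pics; ls
python3 - <<'E'
from workcell import *
import cv2,numpy as np
o=get_obs();print(o)
for n in("scene","top"):
    p,d=camera(n);cv2.imwrite(f"pics/{n}0.png",p[...,::-1]);np.savez(f"{n}0.npz",p=p,d=d);print(camera_info(n))
E
```

```text
pics
{'clock': 0.0, 'joint_pos': array([ 1.15135923,  0.33290004, -0.06472619,  1.46094051,  0.02159166,
        1.3499212 , -0.08849719]), 'joint_velocities': array([-0.00094089, -0.00139633, -0.00060192,  0.00079667, -0.00123283,
       -0.00027051,  0.00117671]), 'tau': array([ 4.64107125e-04, -6.25434065e+01,  4.95156879e-02, -3.91607094e+01,
        1.62977586e-02,  9.76619282e-03,  2.01114415e-05]), 'position': array([ 0.24142727, -0.57607072,  0.2304988 ]), 'ee_rot': array([ 0.39188941,  0.58920211, -0.39134326,  0.58831456]), 'ft_force': array([ 0.02036322, -0.06267675, -0.53760166]), 'torque': array([-0.02151678,  0.01645811,  0.02032632]), 'grip_width': 0.9977964748178344}
{'camera_matrix': array([[405.61406961,   0.        , 261.20510174],
       [  0.        , 405.61406961, 190.99329425],
       [  0.        ,   0.        ,   1.        ]]), 'k1': 0.022312672043872973, 'eye': array([1.26684232, 0.61302829, 0.89211687]), 'attitude': array([0.20227128, 0.37469902, 0.80110574, 0.4206145 ])}
{'camera_matrix': array([[382.861748  ,   0.        , 252.67630401],
       [  0.        , 382.861748  , 188.99096407],
       [  0.        ,   0.        ,   1.        ]]), 'k1': -0.054966791043902376, 'eye': array([0.31971747, 0.04834854, 1.02507943]), 'attitude': array([-0.05888826,  0.04734744,  0.71116501, -0.69895259])}
```

View pics/scene0.png

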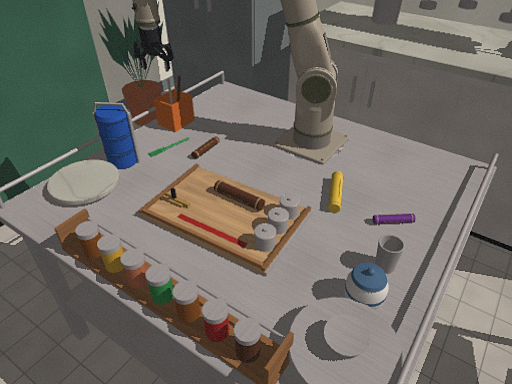

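View pics/top0.png

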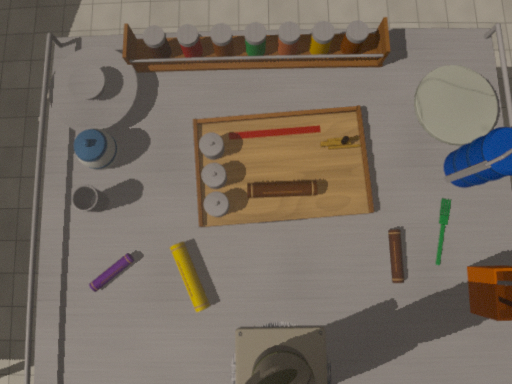

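Top view: the pin is at about (282,188) on the tray, the red band at about (275,132) and the knob near (345,141). The look-alikes, including a smaller brown pin at (396,255), are off the tray.

```bash
cat > h.py <<'E'
import numpy as np,cv2
from scipy.spatial.transform import Rotation as R
from workcell import *
def rays(n,uv):
    c=camera_info(n);K=c["camera_matrix"];uv=np.asarray(uv,float).reshape(-1,1,2)
    q=cv2.undistortPoints(uv,K,np.array([c["k1"],0,0,0.]))[:,0]
    return c["eye"],R.from_quat(c["attitude"]).apply(np.c_[q[:,0],-q[:,1],-np.ones(len(q))])
def onz(n,uv,z):
    e,d=rays(n,uv);return e+d*((z-e[2])/d[:,2])[:,None]
def cloud(n,D):
    v,u=np.mgrid[:384,:512];e,d=rays(n,np.c_[u.ravel(),v.ravel()])
    P=e+d*D.ravel()[:,None];return P.reshape(384,512,3)
def band(n,p):
    # red mask
    h=cv2.cvtColor(p,cv2.COLOR_RGB2HSV);m=(((h[...,0]<5)|(h[...,0]>174))&(h[...,1]>190)&(h[...,2]>110)).astype(np.uint8)
    k,l,s,c=cv2.connectedComponentsWithStats(m)
    return m,l,s,c
E
python3 - <<'E'
from h import *
for n in("top","scene"):
    z=np.load(n+"0.npz");p,D=z["p"],z["d"]
    m,l,s,c=band(n,p)
    for i in range(1,len(s)):
        if s[i,4]>60: print(n,i,s[i],c[i])
    P=cloud(n,D)
    np.save(n+"P.npy",P)
    x0,y0,w,h=(180,90,200,145) if n=="top" else (130,150,190,130)
    crop=p[y0:y0+h,x0:x0+w];cv2.imwrite(f"pics/{n}0c.png",cv2.resize(crop,None,fx=4,fy=4,interpolation=cv2.INTER_CUBIC)[...,::-1])
E
```

```text
top 1 [239 127  81  11 312] [279.26923077 131.50961538]
scene 1 [179 215  59  29 174] [207.88505747 228.16091954]
```

View pics/top0c.png

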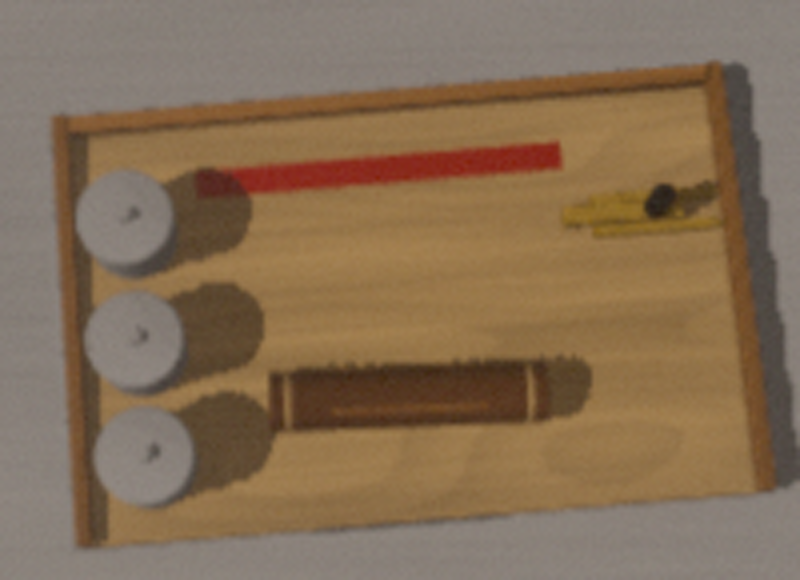

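View pics/scene0c.png

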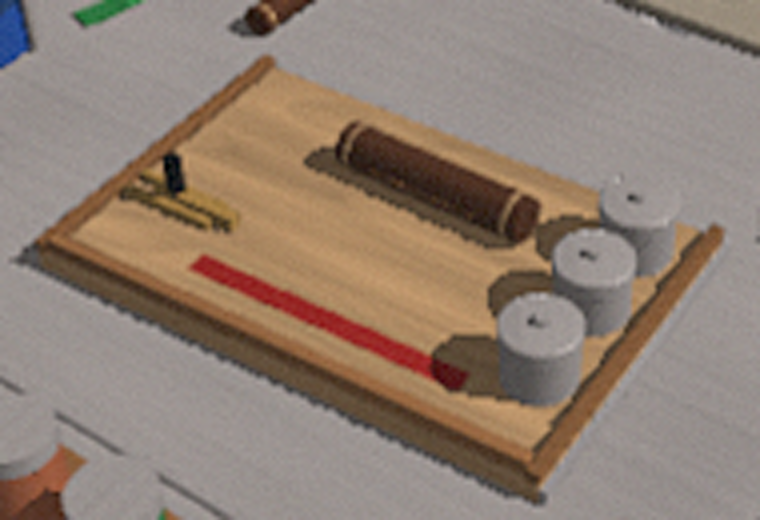

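Run:
```python
from h import *
def f(n,pts):
    o=np.array([180,90] if n=="top" else [130,150]);return (np.array(pts,float)+.5)/4-.5+o
for n,b,k in(("top",[(559,143),(562,168),(197,171),(197,196)],(657,194)),("scene",[(205,255),(190,268),(467,374),(455,387)],(171,155))):
    q=onz(n,f(n,b),.018);r=q[:2].mean(0);l=q[2:].mean(0);v=l-r
    print(n,"R",r,"L",l,"len",np.linalg.norm(v),"mid",(l+r)/2,"ang(y axis)",np.arctan2(-v[0],v[1]))
    print(" knob",onz(n,[f(n,k)[:]] if 0 else f(n,[k]),.068))
    P=np.load(n+"P.npy");p=np.load(n+"0.npz")["p"]
    h=cv2.cvtColor(p,cv2.COLOR_RGB2HSV)
    c=onz(n,f(n,[(411,395)] if n=="top" else [(437,178)]),.05)[0]
    m=(np.hypot(P[...,0]-c[0],P[...,1]-c[1])<.13)&(P[...,2]>.032)&(P[...,2]<.07)&(p[...,0]<140)
    m=cv2.morphologyEx(m.astype(np.uint8),cv2.MORPH_OPEN,np.ones((3,3)))
    kk,l,s,cc=cv2.connectedComponentsWithStats(m);i=1+np.argmax(s[1:,4]);Q=P[l==i]
    print(" pin pts",len(Q),Q.min(0),Q.max(0),np.percentile(Q[:,2],95))
    x=Q[:,:2]-Q[:,:2].mean(0);w,V=np.linalg.eigh(x.T@x);a=V[:,1]*np.sign(V[1,1]);t=x@a
    print(" mid",Q[:,:2].mean(0),"ctr",Q[:,:2].mean(0)+a*(t.min()+t.max())/2,"len",np.ptp(t),"ang",np.arctan2(-a[0],a[1]))
```

```text
top R [ 0.6358197  -0.12189487  0.018     ] L [0.62109408 0.12610329 0.018     ] len 0.24843496428285147 mid [0.62845689 0.00210421 0.018     ] ang(y axis) 0.059308275320484494
 knob [[ 0.59322177 -0.17459127  0.068     ]]
 pin pts 1052 [ 0.44801385 -0.10067005  0.03403472] [0.49145895 0.07819858 0.06131943] 0.05862743953989696
 mid [ 0.46745048 -0.0096902 ] ctr [ 0.46747006 -0.01099994] len 0.17888296262120365 ang 0.01494567751644636
scene R [ 0.63598157 -0.12193511  0.018     ] L [0.62004847 0.12267259 0.018     ] len 0.24512606811322102 mid [6.28015018e-01 3.68742535e-04 1.80000000e-02] ang(y axis) 0.06504548344538087
 knob [[ 0.59232211 -0.1835353   0.068     ]]
 pin pts 559 [ 0.45133025 -0.10271672  0.0320473 ] [0.49318819 0.07935366 0.06340003] 0.060706286844006474
 mid [ 0.47931264 -0.00448242] ctr [ 0.47956338 -0.01165262] len 0.18233823469704602 ang 0.034954335815437866
```

```bash
cat >> h.py <<'E'
from scipy.optimize import least_squares
LM=np.array([.6283,.0013]);YAW=.061
EX=np.array([np.cos(YAW),np.sin(YAW)]);EY=np.array([-EX[1],EX[0]])
def pinfit(n,p,D,c0,r=.02):
    P=cloud(n,D)
    m=(np.hypot(P[...,0]-c0[0],P[...,1]-c0[1])<.13)&(P[...,2]>.027)&(P[...,2]<.07)&(p[...,0]<140)&(D>0)&(p[...,0]>p[...,2]+8)
    m=cv2.morphologyEx(m.astype(np.uint8),cv2.MORPH_OPEN,np.ones((3,3)))
    k,l,s,cc=cv2.connectedComponentsWithStats(m);i=1+np.argmax(s[1:,4]);Q=P[l==i]
    def f(a):
        u=np.array([-np.sin(a[1]),np.cos(a[1])]);nn=np.array([u[1],-u[0]])
        d=(Q[:,:2]-c0)@nn-a[0]
        return np.hypot(d,Q[:,2]-a[2])-r
    s=least_squares(f,[0,.02,.038],loss="soft_l1",f_scale=.002)
    a=s.x;u=np.array([-np.sin(a[1]),np.cos(a[1])]);nn=np.array([u[1],-u[0]])
    t=(Q[:,:2]-c0)@u;c=c0+nn*a[0]+u*(np.percentile(t,.5)+np.percentile(t,99.5))/2
    print(n,len(Q),"centre",c.round(4),"ang",a[1].round(4),"rel tray",(a[1]-YAW).round(4),"zc",a[2].round(4),"len",np.ptp(t).round(3),"line frame mm",(1e3*(c-LM)@np.c_[EX,EY]).round(1),"rms",np.sqrt(np.mean(f(a)**2)).round(4))
    return c,a[1]
E
python3 - <<'E'
from h import *
for n in("top","scene"):
    z=np.load(n+"0.npz");pinfit(n,z["p"],z["d"],np.array([.47,-.011]))
E
```

```text
top 1052 centre [ 0.4698 -0.0107] ang 0.0184 rel tray -0.0426 zc 0.0371 len 0.179 line frame mm [-158.9   -2.3] rms 0.0014
scene 580 centre [ 0.468  -0.0107] ang 0.0164 rel tray -0.0446 zc 0.0397 len 0.182 line frame mm [-160.8   -2.2] rms 0.003
```

Run:
```python
from h import *
o=get_obs();r=R.from_quat(o["ee_rot"]).as_matrix();print(r.round(3),o["position"])
a=np.arctan2(r[1,2],r[0,2]);s=(np.pi/2+YAW-a+np.pi/2)%np.pi-np.pi/2;print("jaw",a,"spin",s)
for x in(-.212,):
    t=LM+EX*x+EY*(-.002);print("target",t,"shift",t-o["position"][:2])
```

```text
[[-0.001  0.922  0.387]
 [ 0.001  0.387 -0.922]
 [-1.    -0.    -0.001]] [ 0.2414345  -0.57611498  0.23059341]
jaw -1.173945034241041 spin -0.3358512925538557
target [ 0.41681623 -0.01362026] shift [0.17538173 0.56249472]
```

>>> {"method": "move_arm", "body": {
  "motion": "0.01 0.03 0.02 -0.02; 0.025 0.08 0.02 -0.06; 0.045 0.135 0.02 -0.1; 0.06 0.19 0.02 -0.14; 0.075 0.245 0.02 -0.18; 0.095 0.3 0.02 -0.22; 0.11 0.355 0.02 -0.26; 0.13 0.41 0.02 -0.3; 0.145 0.465 0.02 -0.33; 0.16 0.52 0.02 -0.336",
  "grip": 1
}}

```text
clock: 1.35
position: [0.4016, -0.0546, 0.2512]
ee_rot: [0.485, 0.515, -0.485, 0.515]
ft_force: [0.2, -0.5, -0.4]
grip_width: 1.001
```

>>> {"method": "move_arm", "body": {
  "motion": "0.005 0.02 -0.02 0; 0.015 0.041 -0.06 0; 0.015 0.041 -0.11 0; 0.015 0.041 -0.15 0; 0.015 0.041 -0.18 0; 0.015 0.041 -0.2 0; 0.015 0.041 -0.215 0; 0.015 0.041 -0.223 0; 0.015 0.041 -0.228 0; 0.015 0.041 -0.228 0"
}}

```text
clock: 2.6
position: [0.4167, -0.0155, 0.0234]
ee_rot: [0.485, 0.515, -0.485, 0.515]
ft_force: [-0.6, 0.8, 1.0]
grip_width: 1.002
```

```bash
cat > look.py <<'E'
import sys
from h import *
t=sys.argv[1];c0=np.array([float(sys.argv[2]),float(sys.argv[3])])
ims=[]
for n in("top","scene"):
    p,D=camera(n)
    x0,y0,w,h=(180,90,200,145) if n=="top" else (130,140,190,138)
    ims.append(cv2.resize(p[y0:y0+h,x0:x0+w],(800,580) if 0 else (560,406),interpolation=cv2.INTER_CUBIC))
    cv2.imwrite(f"pics/{n}{t}.png",cv2.resize(p[y0:y0+h,x0:x0+w],None,fx=4,fy=4,interpolation=cv2.INTER_CUBIC)[...,::-1])
    try: pinfit(n,p,D,c0)
    except Exception as e: print(n,e)
o=get_obs();print(o["clock"],o["position"].round(4),"tcp in line frame mm",(1e3*(o["position"][:2]-LM)@np.c_[EX,EY]).round(1),o["ft_force"].round(1))
E
python3 look.py 1 .469 -.011
```

```text
top 258 centre [0.4686 0.0552] ang 0.0256 rel tray -0.0354 zc 0.0372 len 0.047 line frame mm [-156.2   63.6] rms 0.0014
scene 596 centre [ 0.4678 -0.011 ] ang 0.0174 rel tray -0.0436 zc 0.04 len 0.182 line frame mm [-161.    -2.5] rms 0.003
2.7 [ 0.4169 -0.0155  0.0238] tcp in line frame mm [-212.    -3.9] [ 0.1 -0.4  0.5]
```

View pics/scene1.png

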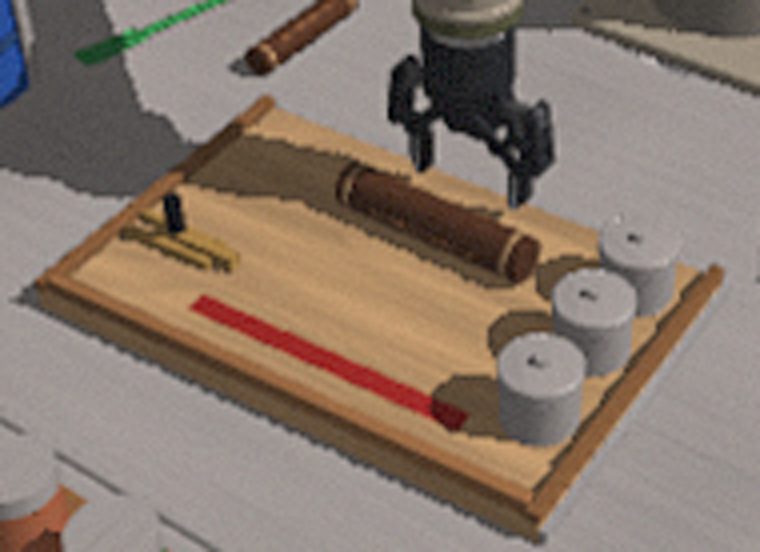

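Run:
```python
from h import *
for z in(.0238,.030,.036,.042):
    q=onz("scene",[(130+515/4,140+205/4),(130+420/4,140+170/4)],z)[:,:2];print(z,(1e3*(q-LM)@np.c_[EX,EY]).round(0).tolist())
```

```text
0.0238 [[-225.0, 33.0], [-223.0, -61.0]]
0.03 [[-219.0, 37.0], [-216.0, -56.0]]
0.036 [[-212.0, 41.0], [-210.0, -52.0]]
0.042 [[-206.0, 45.0], [-204.0, -47.0]]
```

>>> {"method": "move_arm", "body": {
  "motion": "0 0 -0.004 0; 0 0 -0.008 0; 0.005 0.0003 -0.008 0; 0.01 0.0006 -0.008 0; 0.014 0.0009 -0.008 0; 0.017 0.001 -0.008 0; 0.02 0.0012 -0.008 0; 0.023 0.0014 -0.008 0; 0.026 0.0016 -0.008 0; 0.029 0.0018 -0.008 0"
}}

```text
clock: 3.95
position: [0.4458, -0.0137, 0.0153]
ee_rot: [0.485, 0.515, -0.485, 0.515]
ft_force: [1.2, -0.4, -0.4]
grip_width: 0.999
```

```bash
python3 look.py 2 .475 -.011
```

```text
top 239 centre [0.4764 0.0547] ang 0.0099 rel tray -0.0511 zc 0.0372 len 0.047 line frame mm [-148.3   62.5] rms 0.0013
scene 607 centre [ 0.4771 -0.0112] ang 0.0212 rel tray -0.0398 zc 0.0401 len 0.183 line frame mm [-151.7   -3.2] rms 0.003
4.05 [ 0.4459 -0.0136  0.0154] tcp in line frame mm [-183.    -3.7] [0.7 0.  0. ]
```

>>> {"method": "move_arm", "body": {
  "motion": "0.003 0.0002 0 0; 0.006 0.0004 0 0; 0.009 0.0005 0 0; 0.012 0.0007 0 0; 0.015 0.0009 0 0; 0.018 0.0011 0 0; 0.021 0.0013 0 0; 0.024 0.0015 0 0; 0.027 0.0016 0 0; 0.03 0.0018 0 0"
}}

```text
clock: 5.3
position: [0.4758, -0.0118, 0.0153]
ee_rot: [0.485, 0.515, -0.485, 0.515]
ft_force: [-0.1, -0.2, -0.3]
grip_width: 0.998
```

```bash
python3 look.py 3 .507 -.009
```

```text
top 218 centre [0.5063 0.0551] ang 0.0286 rel tray -0.0324 zc 0.0371 len 0.049 line frame mm [-118.5   61.2] rms 0.0015
scene 633 centre [ 0.5071 -0.01  ] ang 0.0215 rel tray -0.0395 zc 0.04 len 0.183 line frame mm [-121.6   -3.8] rms 0.0029
5.4 [ 0.4759 -0.0118  0.0154] tcp in line frame mm [-152.9   -3.8] [-0.  -0.1  0.7]
```

View pics/scene3.png

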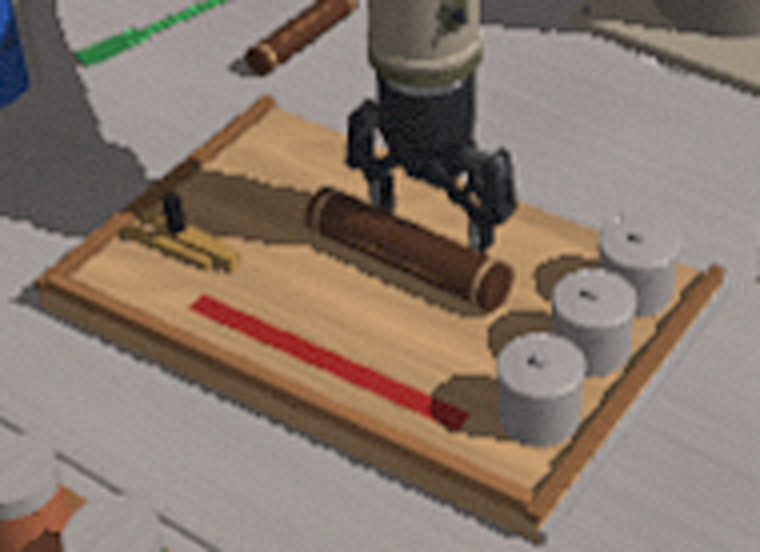

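>>> {"method": "move_arm", "body": {
  "motion": "-0.008 0 0 0; -0.012 0 0.02 0; -0.012 0 0.06 0; 0 0 0.1 -0.15; 0.015 0 0.1 -0.32; 0.03 0 0.1 -0.49; 0.03 0 0.1 -0.66; 0.03 0 0.1 -0.82; 0.03 0 0.1 -0.94; 0.03 0 0.1 -0.94"
}}

```text
clock: 6.65
position: [0.505, -0.0116, 0.1153]
ee_rot: [-0.665, -0.24, 0.665, -0.24]
ft_force: [0.2, 0.3, -0.6]
grip_width: 1.002
```

```bash
python3 look.py 4 .507 -.01; python3 -c "
from workcell import *
print(get_obs()['joint_pos'])"
```

```text
top 398 centre [0.509  0.0449] ang 0.0185 rel tray -0.0425 zc 0.037 len 0.069 line frame mm [-116.4   50.8] rms 0.0015
scene 606 centre [ 0.5085 -0.0099] ang 0.0185 rel tray -0.0425 zc 0.04 len 0.182 line frame mm [-120.2   -3.8] rms 0.0031
6.75 [ 0.5052 -0.0115  0.1153] tcp in line frame mm [-123.6   -5.3] [ 0.3  0.6 -0.3]
[ 0.36524137  0.20795401 -0.47531419  1.89140129  0.10851445  1.06742901
 -2.6030352 ]
```

View pics/scene4.png

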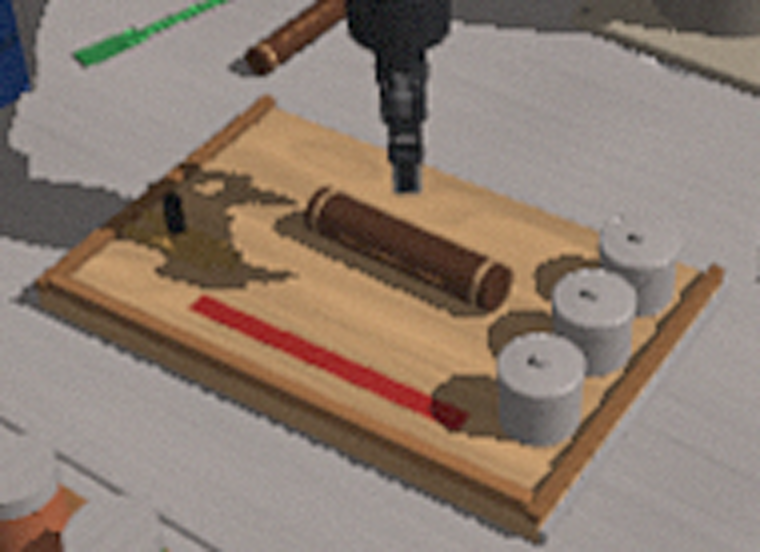

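Joint 7 is right at its range limit, so I'll spin half a turn the other way, which gives the same jaw axis.

>>> {"method": "move_arm", "body": {
  "motion": "0 0 0 0.16; 0 0 0 0.33; 0 0 0 0.5; 0 0 0 0.67; 0 0 0 0.84; 0 0 0 1.01; 0 0 0 1.18; 0 0 0 1.35; 0 0 0 1.52; 0 0 0 1.69"
}}

```text
clock: 8.0
position: [0.5054, -0.0119, 0.1153]
ee_rot: [0.261, 0.657, -0.26, 0.657]
ft_force: [-1.5, -0.1, -0.7]
grip_width: 1.0
```

>>> {"method": "move_arm", "body": {
  "motion": "0 0 0 0.17; 0 0 0 0.34; 0 0 0 0.51; 0 0 0 0.68; 0 0 0 0.85; 0.001 0 0 1.02; 0.003 0.001 0 1.19; 0.004 0.001 0 1.36; 0.004 0.001 0 1.45; 0.004 0.001 0 1.45"
}}

```text
clock: 9.25
position: [0.5094, -0.011, 0.1154]
ee_rot: [-0.239, 0.665, 0.239, 0.666]
ft_force: [0.3, -0.1, 0.6]
grip_width: 0.996
```

```bash
python3 look.py 5 .507 -.01; python3 -c "
from workcell import *
print(get_obs()['joint_pos'],get_obs()['ee_rot'])"
```

```text
top 465 centre [0.5094 0.0372] ang 0.0205 rel tray -0.0405 zc 0.037 len 0.085 line frame mm [-116.5   43.1] rms 0.0014
scene 599 centre [ 0.5085 -0.0101] ang 0.0218 rel tray -0.0392 zc 0.04 len 0.183 line frame mm [-120.3   -4.1] rms 0.0031
9.35 [ 0.5095 -0.011   0.1154] tcp in line frame mm [-119.3   -5. ] [ 0.  -0.6  0.6]
[ 0.70328862  0.29370123 -0.86937133  1.86564104  0.25107332  1.09608659
  0.42628566] [-0.23821821  0.66567736  0.23832163  0.66582921]
```

>>> {"method": "move_arm", "body": {
  "motion": "0 0 -0.015 0; 0 0 -0.035 0; 0 0 -0.05 0; 0 0 -0.06 0; 0 0 -0.068 0; 0 0 -0.075 0; 0 0 -0.081 0; 0 0 -0.086 0; 0 0 -0.088 0; 0 0 -0.088 0"
}}

```text
clock: 10.6
position: [0.5096, -0.0108, 0.0273]
ee_rot: [-0.239, 0.665, 0.239, 0.665]
ft_force: [0.0, 0.5, -1.4]
grip_width: 1.0
```

```bash
python3 look.py 6 .507 -.01
```

```text
top 381 centre [0.509  0.0411] ang 0.0267 rel tray -0.0343 zc 0.0369 len 0.077 line frame mm [-116.6   47. ] rms 0.0015
scene 247 centre [ 0.5094 -0.0587] ang 0.0154 rel tray -0.0456 zc 0.04 len 0.086 line frame mm [-122.4  -52.7] rms 0.0019
10.7 [ 0.5097 -0.0109  0.0275] tcp in line frame mm [-119.1   -4.9] [-0.7  0.1  0.7]
```

View pics/scene6.png

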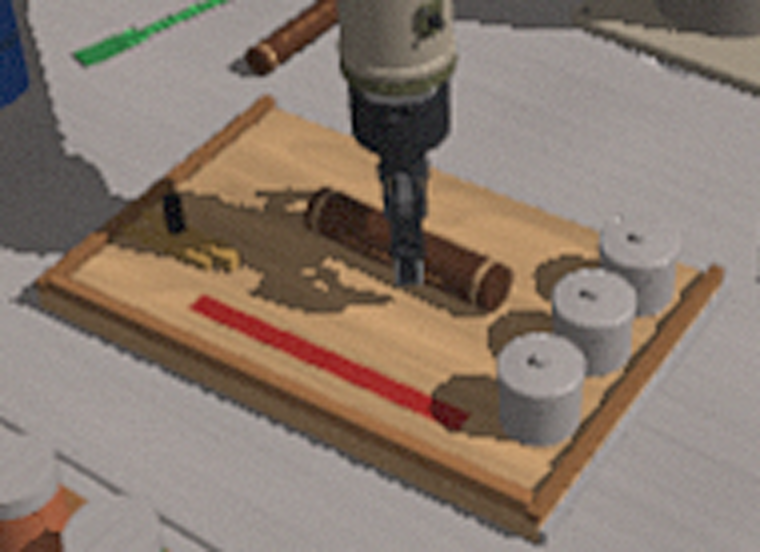

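View pics/top6.png

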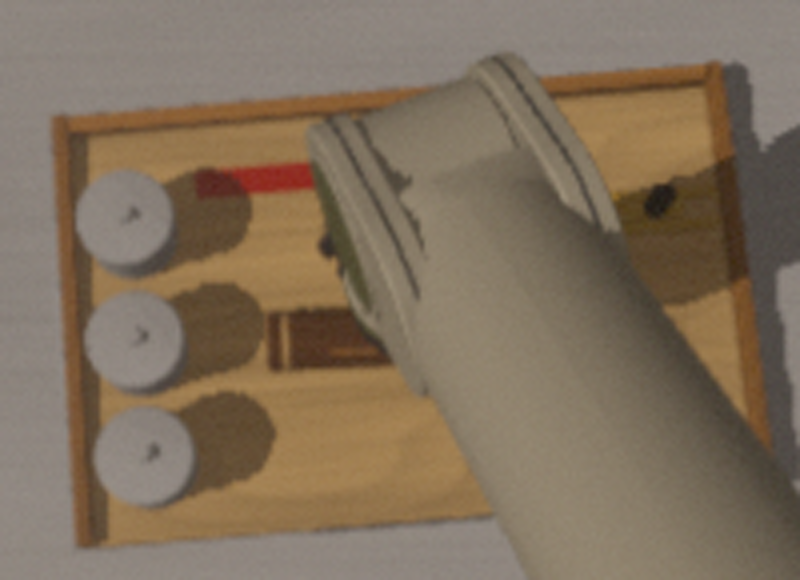

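>>> {"method": "move_arm", "body": {
  "motion": "0 0 0 0.04; 0 0 0 0.08; 0 0 0 0.11; 0 0 0 0.13; 0 0 0 0.15; 0 0 0 0.16; 0 0 0 0.17; 0 0 0 0.18; 0 0 0 0.18"
}}

```text
clock: 11.82
position: [0.5096, -0.0109, 0.0273]
ee_rot: [-0.298, 0.641, 0.298, 0.641]
ft_force: [0.4, -0.0, 0.9]
grip_width: 1.002
```

```bash
python3 look.py 7 .507 -.01; python3 -c "
from workcell import *
print(get_obs()['torque'])"
```

```text
top 381 centre [0.5089 0.041 ] ang 0.0241 rel tray -0.0369 zc 0.0371 len 0.077 line frame mm [-116.8   46.9] rms 0.0016
scene 296 centre [ 0.5087 -0.043 ] ang 0.0094 rel tray -0.0516 zc 0.0399 len 0.122 line frame mm [-122.   -36.9] rms 0.003
11.925 [ 0.5096 -0.0109  0.0274] tcp in line frame mm [-119.2   -4.9] [ 0.1  0.3 -0.6]
[0.02536981 0.01601813 0.04680343]
```

View pics/scene7.png

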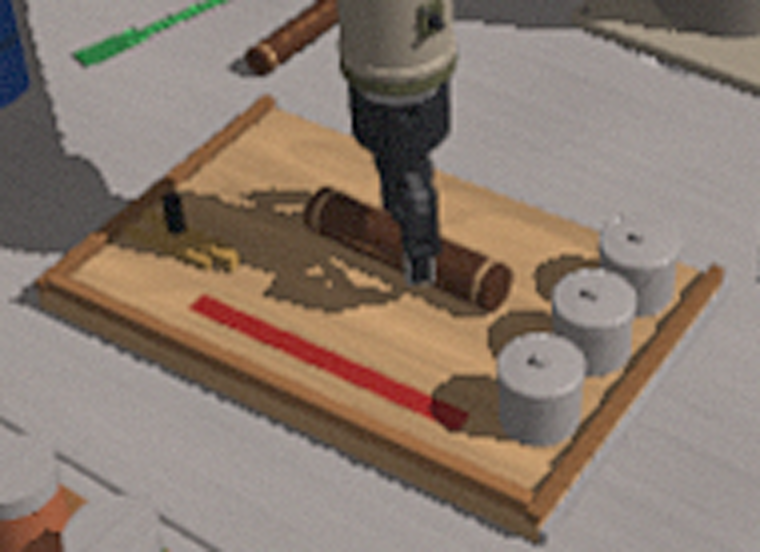

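>>> {"method": "move_arm", "body": {
  "motion": "0 0 0 0.02; 0 0 0 0.035; 0 0 0 0.05; 0 0 0 0.06; 0 0 0 0.06"
}}

```text
clock: 12.55
position: [0.5096, -0.0108, 0.0273]
ee_rot: [-0.317, 0.632, 0.317, 0.632]
ft_force: [0.0, 0.6, -0.5]
grip_width: 0.997
```

```bash
python3 look.py 8 .507 -.01; python3 -c "
from workcell import *
print(get_obs()['torque'])"
```

```text
top 397 centre [0.5065 0.0386] ang 0.0503 rel tray -0.0107 zc 0.0372 len 0.082 line frame mm [-119.3   44.7] rms 0.0014
scene 297 centre [ 0.5089 -0.0506] ang 0.0519 rel tray -0.0091 zc 0.0401 len 0.101 line frame mm [-122.4  -44.5] rms 0.0021
12.65 [ 0.5096 -0.0109  0.0273] tcp in line frame mm [-119.3   -4.9] [ 0.2 -0.7  0.9]
[ 0.05468755 -0.03753432 -0.0391999 ]
```

>>> {"method": "move_arm", "body": {
  "motion": "0 0 0 0.015; 0 0 0 0.03; 0 0 0 0.045; 0 0 0 0.06; 0 0 0 0.06"
}}

```text
clock: 13.28
position: [0.5095, -0.0109, 0.0273]
ee_rot: [-0.336, 0.622, 0.336, 0.622]
ft_force: [1.2, 0.0, 0.0]
grip_width: 1.001
```

```bash
python3 look.py 9 .507 -.01; python3 -c "
from workcell import *
print(get_obs()['torque'])"
```

```text
top 397 centre [0.5035 0.0389] ang 0.1101 rel tray 0.0491 zc 0.037 len 0.08 line frame mm [-122.3   45.1] rms 0.0016
scene 312 centre [ 0.5113 -0.0494] ang 0.1111 rel tray 0.0501 zc 0.0398 len 0.105 line frame mm [-119.9  -43.4] rms 0.002
13.375 [ 0.5095 -0.0109  0.0273] tcp in line frame mm [-119.3   -4.9] [0.6 0.6 0.6]
[-0.01218528 -0.05018696 -0.07043441]
```

I turned 0.05 rad past parallel because I ran two steps before looking. I'll swing the cage round to the opposite diagonal to bring the pin back, with a look after each step.

>>> {"method": "move_arm", "body": {
  "motion": "0 0 0 -0.17; 0 0 0 -0.34; 0 0 0 -0.52; 0 0 0 -0.7; 0 0 0 -0.88; 0 0 0 -1.06; 0 0 0 -1.24; 0 0 0 -1.42; 0 0 0 -1.57; 0 0 0 -1.65"
}}

```text
clock: 14.62
position: [0.5095, -0.0107, 0.0274]
ee_rot: [0.23, 0.669, -0.23, 0.669]
ft_force: [-0.2, -0.3, 0.2]
grip_width: 0.997
```

```bash
cat >> look.py <<'E'
r=R.from_quat(o["ee_rot"]).as_matrix();print("jaw theta rel tray",round(np.arctan2(r[1,2],r[0,2])-YAW,3),"tau z",o["torque"][2].round(3),"j",o["joint_pos"].round(2))
E
python3 look.py 10 .507 -.01
```

```text
top 301 centre [0.5022 0.0502] ang 0.0985 rel tray 0.0375 zc 0.037 len 0.058 line frame mm [-122.9   56.5] rms 0.0014
scene 472 centre [0.5043 0.0144] ang 0.1097 rel tray 0.0487 zc 0.0398 len 0.132 line frame mm [-123.    20.6] rms 0.0034
14.725 [ 0.5096 -0.0107  0.0274] tcp in line frame mm [-119.3   -4.8] [ 0.  -0.2  0.9]
jaw theta rel tray -0.722 tau z -0.023 j [ 0.42  0.36 -0.56  1.94  0.24  0.9  -0.92]
```

View pics/scene10.png

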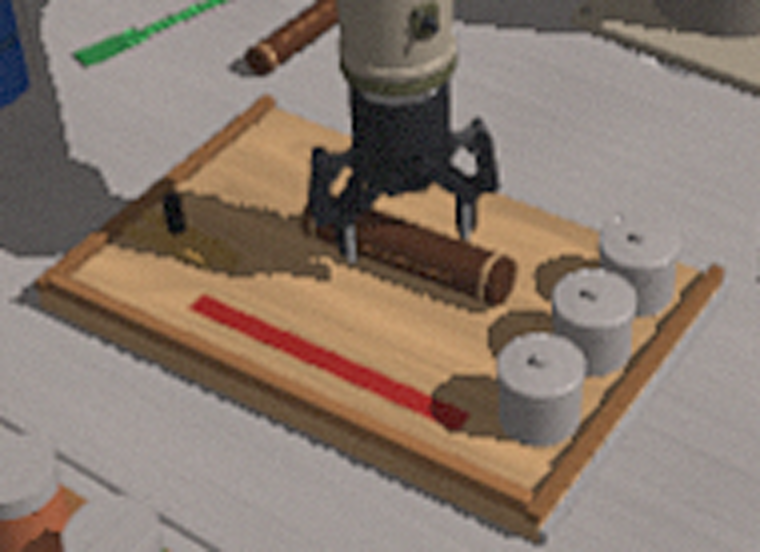

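>>> {"method": "move_arm", "body": {
  "motion": "0 0 0 -0.05; 0 0 0 -0.09; 0 0 0 -0.11; 0 0 0 -0.13; 0 0 0 -0.14; 0 0 0 -0.15; 0 0 0 -0.15"
}}

```text
clock: 15.6
position: [0.5096, -0.0108, 0.0273]
ee_rot: [0.279, 0.65, -0.279, 0.65]
ft_force: [-0.8, -0.2, -0.7]
grip_width: 0.998
```

```bash
python3 look.py 11 .507 -.01
```

```text
top 268 centre [0.5046 0.0507] ang 0.0633 rel tray 0.0023 zc 0.0369 len 0.058 line frame mm [-120.4   56.8] rms 0.0013
scene 487 centre [0.5052 0.0129] ang 0.0738 rel tray 0.0128 zc 0.0402 len 0.138 line frame mm [-122.2   19.1] rms 0.0037
15.7 [ 0.5096 -0.0108  0.0273] tcp in line frame mm [-119.3   -4.9] [-0.6  0.4 -0.1]
jaw theta rel tray -0.871 tau z 0.068 j [ 0.4   0.35 -0.53  1.95  0.23  0.9  -1.06]
```

>>> {"method": "move_arm", "body": {
  "motion": "0.003 0.0002 0 0; 0.007 0.0004 0 0; 0.011 0.0007 0 0; 0.015 0.0009 0 0; 0.019 0.0012 0 0; 0.023 0.0014 0 0; 0.027 0.0017 0 0; 0.031 0.0019 0 0; 0.035 0.0021 0 0; 0.039 0.0024 0 0"
}}

```text
clock: 16.95
position: [0.5488, -0.0085, 0.0273]
ee_rot: [0.279, 0.65, -0.279, 0.65]
ft_force: [-0.5, -0.5, 0.7]
grip_width: 1.0
```

```bash
python3 look.py 12 .545 -.008
```

```text
top 235 centre [0.5418 0.0541] ang 0.0359 rel tray -0.0251 zc 0.0363 len 0.056 line frame mm [-83.1  58. ] rms 0.0015
scene 511 centre [0.545 0.015] ang 0.071 rel tray 0.01 zc 0.0399 len 0.138 line frame mm [-82.3  18.8] rms 0.0032
17.05 [ 0.5491 -0.0084  0.0274] tcp in line frame mm [-79.7  -4.8] [ 0.1 -0.5 -0.2]
jaw theta rel tray -0.871 tau z -0.015 j [ 0.37  0.43 -0.52  1.85  0.26  0.93 -1.07]
```

Caged and following. I'll continue to the line.

>>> {"method": "move_arm", "body": {
  "motion": "0.004 0.0002 0 0; 0.008 0.0005 0 0; 0.012 0.0007 0 0; 0.016 0.001 0 0; 0.02 0.0012 0 0; 0.024 0.0015 0 0; 0.028 0.0017 0 0; 0.032 0.002 0 0; 0.036 0.0022 0 0; 0.04 0.0024 0 0"
}}

```text
clock: 18.3
position: [0.5888, -0.006, 0.0273]
ee_rot: [0.279, 0.65, -0.279, 0.65]
ft_force: [-0.6, -0.5, 1.2]
grip_width: 1.004
```

>>> {"method": "move_arm", "body": {
  "motion": "0.004 0.0002 0 0; 0.008 0.0005 0 0; 0.012 0.0007 0 0; 0.016 0.001 0 0; 0.02 0.0012 0 0; 0.024 0.0015 0 0; 0.028 0.0017 0 0; 0.03 0.0018 0 0; 0.032 0.002 0 0; 0.034 0.0021 0 0"
}}

```text
clock: 19.55
position: [0.6226, -0.0039, 0.0275]
ee_rot: [0.279, 0.65, -0.279, 0.65]
ft_force: [0.4, 0.3, 0.2]
grip_width: 0.999
```

```bash
python3 look.py 13 .621 -.002
```

```text
top 226 centre [0.6151 0.0596] ang 0.0581 rel tray -0.0029 zc 0.0367 len 0.055 line frame mm [-9.6 59. ] rms 0.0015
scene 568 centre [0.6204 0.0211] ang 0.0658 rel tray 0.0048 zc 0.0377 len 0.139 line frame mm [-6.6 20.2] rms 0.0031
19.65 [ 0.6229 -0.0039  0.0274] tcp in line frame mm [-5.7 -4.9] [-0.3 -0.8 -0.3]
jaw theta rel tray -0.871 tau z -0.045 j [ 0.31  0.56 -0.49  1.65  0.3   1.01 -1.08]
```

View pics/scene13.png

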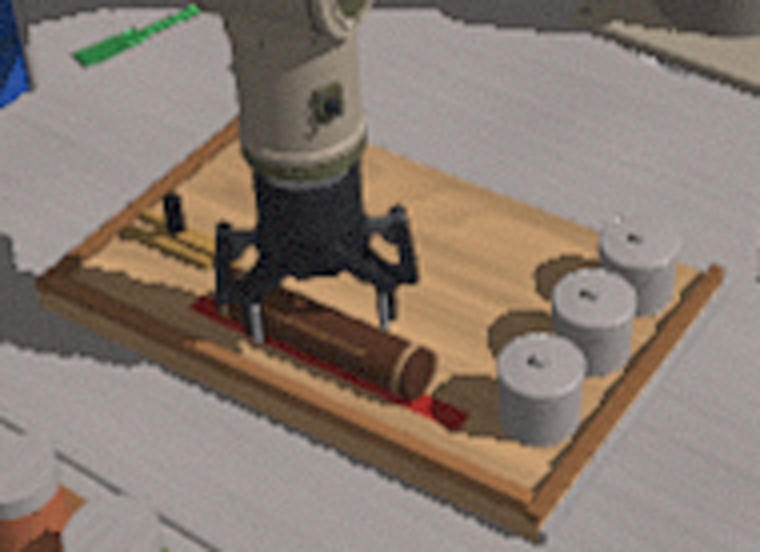

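>>> {"method": "move_arm", "body": {
  "motion": "0.0015 0.0001 0 0; 0.003 0.0002 0 0; 0.0045 0.0003 0 0; 0.006 0.0004 0 0; 0.007 0.0004 0 0; 0.007 0.0004 0 0; 0.007 0.0004 0 0"
}}

```text
clock: 20.52
position: [0.6296, -0.0036, 0.0273]
ee_rot: [0.279, 0.65, -0.279, 0.65]
ft_force: [0.2, 0.1, 1.1]
grip_width: 1.0
```

```bash
python3 look.py 14 .627 -.002
```

```text
top 215 centre [0.6226 0.0612] ang 0.0591 rel tray -0.0019 zc 0.0365 len 0.053 line frame mm [-2.  60.1] rms 0.0014
scene 572 centre [0.6269 0.0211] ang 0.0656 rel tray 0.0046 zc 0.0375 len 0.14 line frame mm [-0.2 19.9] rms 0.0032
20.625 [ 0.6296 -0.0036  0.0273] tcp in line frame mm [ 1. -5.] [ 0.4  0.1 -0.1]
jaw theta rel tray -0.871 tau z -0.022 j [ 0.3   0.57 -0.48  1.63  0.3   1.02 -1.08]
```

>>> {"method": "move_arm", "body": {
  "motion": "0 0 0 0.02; 0 0 0 0.05; 0 0 0 0.1; 0 0 0 0.15; 0 0 0.005 0.15; 0 0 0.015 0.15; 0 0 0.035 0.15; 0 0 0.065 0.15; 0 0 0.1 0.15; -0.03 -0.02 0.12 0.15"
}}

```text
clock: 21.88
position: [0.6012, -0.0215, 0.1509]
ee_rot: [0.229, 0.668, -0.227, 0.671]
ft_force: [-0.7, -0.6, 0.7]
grip_width: 1.001
```

```bash
python3 look.py 15 .627 -.002
```

```text
top 382 centre [0.6231 0.0493] ang 0.0638 rel tray 0.0028 zc 0.0364 len 0.077 line frame mm [-2.2 48.2] rms 0.0015
scene 723 centre [6.285e-01 6.000e-04] ang 0.0624 rel tray 0.0014 zc 0.0375 len 0.181 line frame mm [ 0.1 -0.7] rms 0.0029
21.975 [ 0.5995 -0.0257  0.1514] tcp in line frame mm [-30.4 -25.2] [-0.4 -0.7  0. ]
jaw theta rel tray -0.723 tau z 0.036 j [ 0.41  0.39 -0.56  1.61  0.22  1.2  -0.85]
```

View pics/scene15.png

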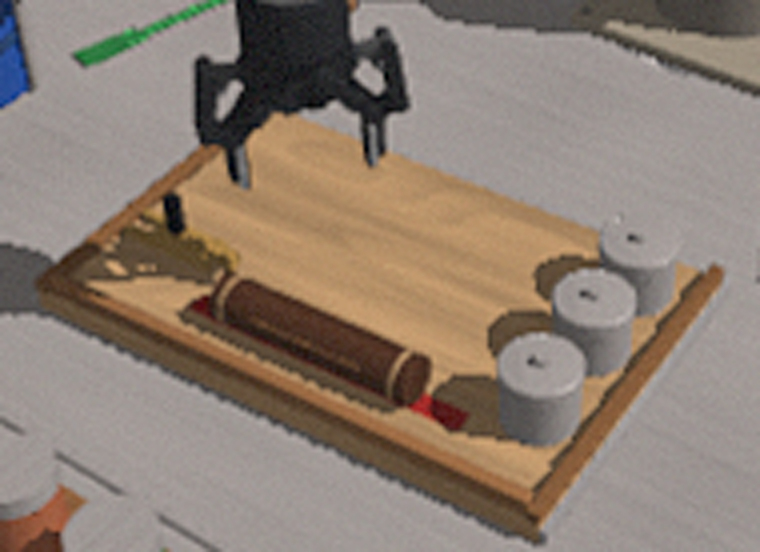

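Pin parked: about −1 mm across the line, about −1 mm along it, and parallel within 0.003 rad. Next, shut the fingers and go to the right of the knob.

>>> {"method": "move_arm", "body": {
  "motion": "0 -0.03 0.005 0.1; 0 -0.08 0.005 0.25; -0.002 -0.13 0.005 0.4; -0.004 -0.175 0.005 0.55; -0.004 -0.2 0.005 0.68; -0.004 -0.2 -0.01 0.723; -0.004 -0.2 -0.03 0.723; -0.004 -0.2 -0.04 0.723; -0.004 -0.2 -0.04 0.723",
  "grip": 0,
  "force": 20
}}

```text
clock: 23.1
position: [0.5951, -0.2222, 0.1062]
ee_rot: [-0.022, 0.707, 0.023, 0.706]
ft_force: [-0.2, 0.3, -0.0]
grip_width: 0.001
```

```bash
python3 look.py 16 .627 -.002
```

```text
top 1023 centre [ 0.6264 -0.0018] ang 0.0628 rel tray 0.0018 zc 0.0365 len 0.18 line frame mm [-2.1 -3. ] rms 0.0015
scene 718 centre [0.6281 0.0008] ang 0.0627 rel tray 0.0017 zc 0.0376 len 0.178 line frame mm [-0.3 -0.5] rms 0.0028
23.2 [ 0.5959 -0.223   0.1077] tcp in line frame mm [ -46.  -221.9] [-0.  -0.2  0.4]
jaw theta rel tray 0.002 tau z 0.035 j [ 0.72  0.51 -0.58  1.55  0.3   1.17  0.15]
```

View pics/scene16.png

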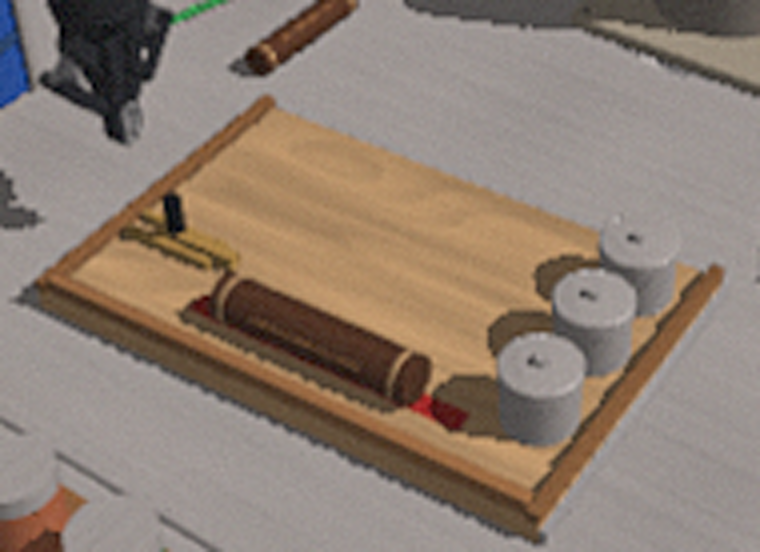

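>>> {"method": "move_arm", "body": {
  "motion": "0 0 -0.03 0; 0 0 -0.05 0; 0 0 -0.06 0; 0 0 -0.061 0; -0.0003 0.005 -0.061 0; -0.0006 0.01 -0.061 0; -0.001 0.015 -0.061 0; -0.0012 0.02 -0.061 0; -0.0015 0.025 -0.061 0; -0.0018 0.03 -0.061 0"
}}

```text
clock: 24.45
position: [0.5938, -0.1937, 0.0464]
ee_rot: [-0.022, 0.707, 0.022, 0.707]
ft_force: [1.4, -1.5, -0.5]
grip_width: -0.001
```

```bash
python3 look.py 17 .627 -.002
```

```text
top 1019 centre [ 0.6264 -0.0019] ang 0.0616 rel tray 0.0006 zc 0.0365 len 0.18 line frame mm [-2.1 -3.1] rms 0.0015
scene 722 centre [ 6.283e-01 -2.000e-04] ang 0.0612 rel tray 0.0002 zc 0.0374 len 0.182 line frame mm [-0.1 -1.5] rms 0.0028
24.55 [ 0.5938 -0.193   0.0464] tcp in line frame mm [ -46.3 -191.8] [ 0.6 -0.6  0.2]
jaw theta rel tray 0.003 tau z 0.043 j [ 0.68  0.56 -0.57  1.63  0.34  1.05  0.07]
```

View pics/scene17.png

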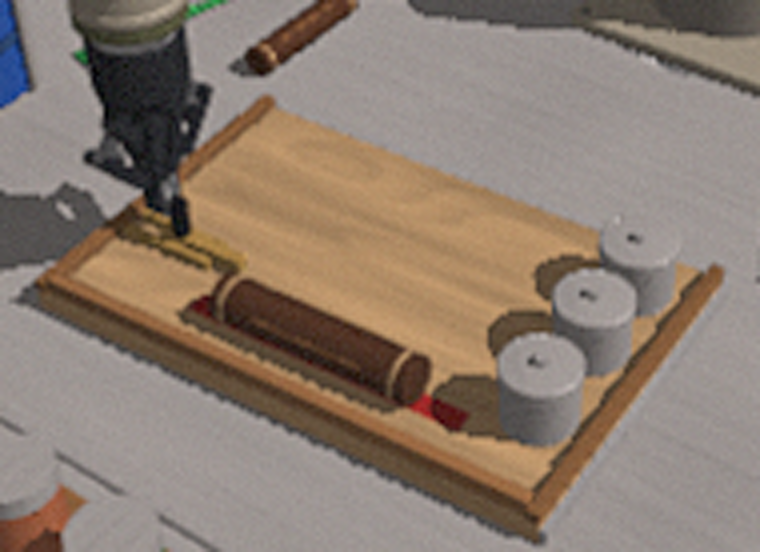

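>>> {"method": "move_arm", "body": {
  "motion": "-0.0003 0.005 0 0; -0.0006 0.01 0 0; -0.001 0.015 0 0; -0.0012 0.02 0 0; -0.0015 0.025 0 0; -0.0018 0.03 0 0; -0.0021 0.035 0 0; -0.0024 0.04 0 0; -0.0027 0.045 0 0; -0.003 0.05 0 0"
}}

```text
clock: 25.8
position: [0.5907, -0.1432, 0.0463]
ee_rot: [-0.022, 0.707, 0.022, 0.707]
ft_force: [-0.7, -1.9, 0.5]
grip_width: -0.001
```

>>> {"method": "move_arm", "body": {
  "motion": "-0.0001 0.002 0 0; -0.0002 0.004 0 0; -0.0003 0.006 0 0; -0.0004 0.007 0 0; -0.0004 0.007 0 0"
}}

```text
clock: 26.42
position: [0.5905, -0.1364, 0.0463]
ee_rot: [-0.022, 0.707, 0.022, 0.707]
ft_force: [-0.3, -1.3, -1.4]
grip_width: -0.001
```

>>> {"method": "move_arm", "body": {
  "motion": "-0.0001 0.001 0 0; -0.0001 0.002 0 0; -0.0002 0.003 0 0"
}}

```text
clock: 26.8
position: [0.5903, -0.1342, 0.0464]
ee_rot: [-0.022, 0.707, 0.022, 0.707]
ft_force: [1.4, -4.2, -1.1]
grip_width: 0.002
```

```bash
python3 look.py 18 .627 -.002
```

```text
top 1017 centre [ 0.6263 -0.0018] ang 0.0605 rel tray -0.0005 zc 0.0365 len 0.18 line frame mm [-2.2 -3. ] rms 0.0015
scene 726 centre [ 0.6284 -0.    ] ang 0.067 rel tray 0.006 zc 0.0375 len 0.18 line frame mm [-0.  -1.3] rms 0.0029
26.9 [ 0.5903 -0.1342  0.0464] tcp in line frame mm [ -46.2 -132.9] [ 1.1 -3.9 -1. ]
jaw theta rel tray 0.002 tau z -0.007 j [ 0.61  0.53 -0.59  1.68  0.33  1.04 -0.02]
```

View pics/scene18.png

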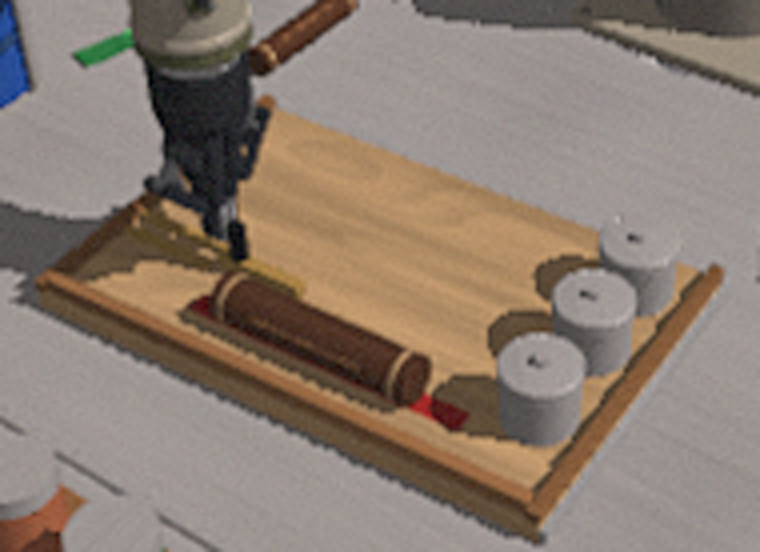

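The force is rising to about 4 N at TCP −133 mm, where the stop is expected. I'll press a little more to confirm it.

>>> {"method": "move_arm", "body": {
  "motion": "0 0.001 0 0; -0.0001 0.002 0 0; -0.0001 0.003 0 0; -0.0001 0.003 0 0"
}}

```text
clock: 27.4
position: [0.5902, -0.134, 0.0465]
ee_rot: [-0.023, 0.707, 0.02, 0.707]
ft_force: [2.5, -11.6, -2.1]
grip_width: -0.001
```

Firm stop: 11.6 N with no more movement. I'll back off and lift clear.

>>> {"method": "move_arm", "body": {
  "motion": "0 -0.005 0 0; 0.001 -0.015 0 0; 0.001 -0.025 0.005 0; 0.001 -0.03 0.04 0; 0.001 -0.03 0.08 0; -0.02 -0.06 0.12 0; -0.05 -0.1 0.15 0; -0.08 -0.15 0.15 0; -0.1 -0.2 0.15 0; -0.1 -0.2 0.15 0"
}}

```text
clock: 28.65
position: [0.4871, -0.336, 0.1964]
ee_rot: [-0.02, 0.707, 0.019, 0.707]
ft_force: [0.4, 0.3, -0.4]
grip_width: 0.004
```

```bash
python3 look.py 19 .627 -.002
```

```text
top 1022 centre [ 0.6264 -0.0018] ang 0.0631 rel tray 0.0021 zc 0.0365 len 0.179 line frame mm [-2.1 -3. ] rms 0.0015
scene 713 centre [6.282e-01 1.000e-04] ang 0.0652 rel tray 0.0042 zc 0.0376 len 0.182 line frame mm [-0.2 -1.2] rms 0.0028
28.75 [ 0.4899 -0.3308  0.1965] tcp in line frame mm [-158.3 -323.1] [0.3 0.6 0.4]
jaw theta rel tray 0.001 tau z 0.014 j [ 0.97  0.33 -0.56  1.58  0.18  1.28  0.45]
```

View pics/scene19.png

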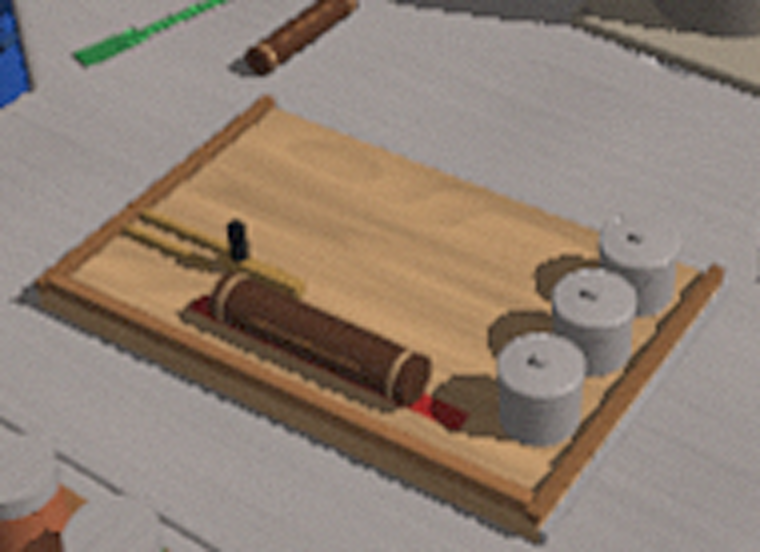

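View pics/top19.png

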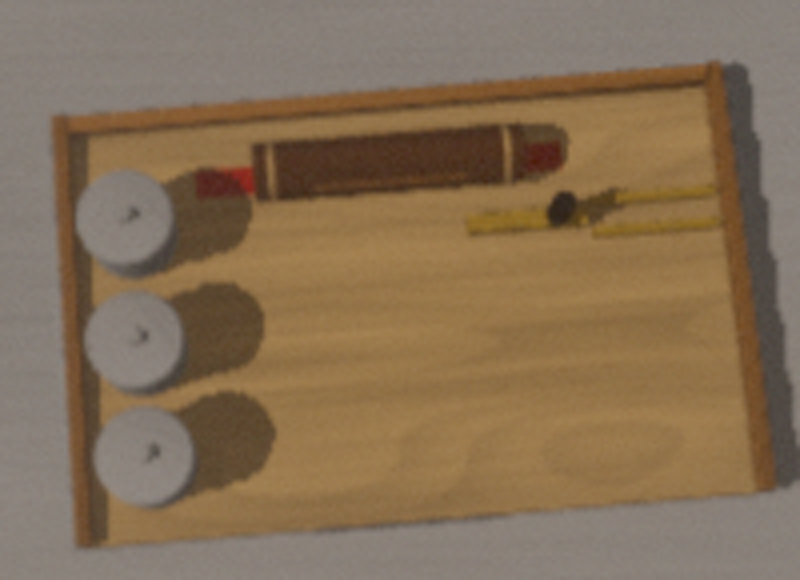

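The pin lies on the band with red showing past both ends. The bolt bar sits behind the pin, with the knob at scene (235,240) and top (562,207), and the dabbas are unmoved. I'll do a quick knob check, then hand in.

Run:
```python
from h import *
for v,u in((195,171),(222,236)):
    q=onz("scene",[(130+u/4,140+v/4)],.068)[:,:2];print((1e3*(q-LM)@np.c_[EX,EY]).round(1))
hand_in()
```

```text
[[ -46.3 -180. ]]
[[ -47.1 -114.9]]
the job is handed in; nothing more can be done
```

The pin is parked on the red line and the bolt is fully home behind it; I handed the job in at about 29 s of the 59 s allowed.

- **Rolling the pin:** Pushing from behind left the pin about 0.04 rad askew. I set the open fingertips diagonally on either side of it, never closing them on it, and rolled it to the line that way.
- **Corrections on the way:** I turned the pin about 0.05 rad too far and brought it back. Joint 7 read −2.603 against its −2.6 range before I reversed the spin, so it may count as passing its range.
- **Pin, last check:** Its middle is 0 to 2 mm short of the line and 1 to 3 mm to the right along it. It is parallel to the line within about 0.004 rad, with red band showing past both ends. The two cameras disagree by about 2 mm, which is within their calibration.
- **Bolt, last check:** I pushed the knob with shut fingers until it met a firm stop at 11.6 N. The image puts the knob at y = −115 mm in the tray's frame, which is the home position.
- **Everything else:** The dabbas look unmoved in the last pictures, and the arm was clear of everything when I handed in.

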